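Take the dry-fitted snow globe apart for gluing

TASK

The snow globe is only dry-fitted: take it apart from the top down, setting the frosted glass sphere in the padded cradle of the swing arm, then the chrome ring flat on the middle of the round cork pad, then the wooden plinth upright on the middle of the square cork pad, and last of all stand the porcelain snowman upright on the centre of the plinth. The glass must not be set or dropped on the boards nor the snowman tipped over, and leave the evergreens, glue bottle and bead jar where they stand.

Things in the scene. Friction and masses are not known exactly. Their poses are not given: they have to be found in the camera images.
- globe: frosted glass sphere, 50 mm in diameter, 55 to 105 g. Origin at the sphere's centre. At the start it sits on top of the chrome ring, sunk 5 mm into its hole, its centre 20 mm above the ring's top face (72 mm above the boards).
- ring: chrome base ring, 58 mm outside and 30 mm hole diameter, 24 mm high, about 150 g. Origin on its axis at its underside, z up. At the start it lies loose and centred on top of the plinth, which stands out 4 mm all round below it.
- plinth: round turned wooden plinth, a plain cylinder 66 mm in diameter and 28 mm high, about 70 g. Origin at the centre of its underside, z up. At the start it stands on the boards at the bottom of the stack plinth - ring - sphere.
- snowman: white porcelain snowman with a black top hat, 68 mm high, about 110 g, standing on the boards, carrot nose to its -x. Origin at the centre of its flat foot (34 mm diameter), z up. Its belly is a straight round barrel 44 mm in diameter from 12 to 32 mm above the foot (best place to grip); the head and hat brim are 29 mm in diameter, 49 and 58 mm up.
- cradle_seat (a point): centre of the rim of the grey padded cup on the swing arm: rim 75 mm above the boards, 40 mm outside, 26 mm inside diameter. The 50 mm sphere seated in it has its centre 21 mm above this point. The aluminium arm pivots on a post 130 mm away on the side far from the robot; its stiff joint stays put (2 N moves it). Post and elbow rise at most 10 mm above the rim. z up.
- round_pad: round cork pad, 100 mm in diameter, 5 mm thick, fixed on the boards. Origin at the centre of its underside.
- square_pad: square cork pad, 96 by 96 mm, 5 mm thick, fixed on the boards at any yaw. Origin at the centre of its underside.
- evergreens: bystander: dark green resin cluster of three evergreens on a round base 60 mm in diameter, 84 mm high, loose. Origin at the centre of its underside.
- glue_bottle: bystander: slim white glue bottle with a black cap, 40 mm in diameter, 100 mm high, loose, to the left of the work. Origin at the centre of its underside.
- bead_jar: bystander: amber glass bead jar with a metal lid, 60 mm in diameter, 65 mm high, loose, to the right of the work. Origin at the centre of its underside.
Things that resemble listed ones, but are neither listed nor needed, are in the scene too. Leave any pink or purple look-alike of the ring alone. What is shaped like the snowman but red is not meant.

How it is judged:
By the outcome, as a careful person would: the job done as asked, in the order asked, and still so for the second after the job is handed in, with the robot touching nothing.
It also fails if it takes over 109 s, if anything falls off the work surface, if the arm or the gripper's body presses on something with over 40 N, if the wrist force passes 120 N, or if a joint passes its speed limit or range.

ROBOT

A 6-joint arm with a two-finger parallel gripper is mounted at the origin on the work surface. World frame = base frame: x ahead of the robot, y to its left, z up, the work surface at z = 0. Lengths are in m, angles in rad, forces in N, time in s.
With the tool pointing down it reaches from about 0.275 to 0.75 m from the base axis. Payload 10.2 kg.
Tool frame: the origin (TCP) lies on the centre line of the jaws, within the pads' length; the fingertips stand ahead of it and the grasp point (between the pads) lies 8 mm behind it (ctrl.finger_overhang is the z of the fingertips in the tool frame, in m); z points along the fingers, y is the line along which they close (so a half turn about z gives the same grasp; the last joint's range is limited). The gripper opens to 88 mm and grips with 3 to 60 N. Pads are 18 mm wide; open, the fingers measure 123 mm over their backs; the gripper's body (75 mm by 187 mm) begins 45 mm behind the grasp point.
Start: joints at [-1.484, 0.313, 1.498, -0, 1.331, -0.223], TCP at [0.16, -0.5, 0.25] pointing down, gripper open.
Joint ranges: [-2.94, 2.94], [-0.97, 2.17], [0.19, 2.56], [-1.23, 4.37], [0.02, 3.11], [-2.88, 2.88]. Speed limits (rad/s): [2.39, 2.39, 3.01, 3.14, 3.14, 3.14].

INTERFACE

Orientations are given as a rotation vector (axis times angle).
In Python, from bench import telemetry, optics, ctrl, regions_of, mark_of gives the robot as it stands.
- The arm moves only by the tool step_arm, never from a script. Its argument "motion" is a list of rows, each a list of 5 numbers: the opening, from 0 (shut) to 1 (fully open), then the shift along the tool's x, y, z in units of 30 mm (1.0 is 30 mm), then the turn about the tool's z in rad. In form: [[grip, dx, dy, dz, yaw], ...]. A call has 1 to 8 rows; each row shifts and turns the commanded pose from where the row before left it, along the tool's axes as they then stand; what a row does not reach is not made up. A row lasts 1/8 s, in which the tool goes at most 62.5 mm and 10.7 degrees, less where a joint would pass 70% of its speed; a pose out of reach is approached as far as the arm can. A call is refused whole if a number of a shift passes 1 or a number of a turn 0.188, either way. A call with a gripper value outside its range is refused whole. The fingers move at their own pace and stop on an object; the grip force is fixed at half the most. Time passes only in rows, so rows that do not move let the fingers close. It gives the time, the measured TCP pose, the force, the opening and the grip force at its end, in the units of the state.
- telemetry.state(): the state, without advancing time (a new reading comes with each control period).
- optics.camera(name): name is "scene" or "top" or "wrist"; returns a dict with "pixels" (480x640x3 uint8, blue, green, red), "range_z" (480x640 float32, m along the optical axis (not along the pixel's ray), 0 where there is no reading), "vertical_fov" (degrees; the focal length in pixels is half the picture's height over the tangent of half this angle, whatever the lens; pixels are square), "cx", "cy" (the principal point, pixels), "pose" (4x4, takes a point from camera to world coordinates). Camera axes: x right, y down, z forward; pixel columns grow to the right and rows downward; lengths in m; the calibration is good to about 2 mm. A picture is of the moment at which its call begins.
- ctrl.job_done(): hands the job in; it is judged then, once.
Trained networks look in a picture, given as the dict that the camera call returned (one of the last four; its "shot" number tells which), for a name from the list of things; names that differ only in an ending like _2 or _b are one class to them, and where a whole thing is asked for, a point or a joint stands for the part that bears it (a point fixed in the world has none). Each returns a list of dicts, best first, with "conf" (0 to 1); they miss things now and then, are a little off and sometimes report something else, mostly with a low value. They report only what shows in the picture. A call takes as long as a camera call. They do not tell look-alikes from the thing itself.
- regions_of(picture, target): "mask" (480x640 bool, what is visible of it) and "location" ([column, row] in pixels, amid what is visible of it).
- mark_of(picture, target): "location" ([column, row] in pixels: a listed point, or the origin of a listed thing).
The state is a dict: "clock": time; "q": joint angles; "qvel": joint speeds; "joint_torque": joint torques, N m; "eef_pos": TCP position; "orientation": TCP orientation; "wrist_force": force on the tool from outside, world axes, zero at the start; "torque": the same for the moment, N m; "opening": opening from 0.0 (shut) to 1.0 (fully open); "grasp_force": force on a finger pad.
Only numpy, scipy, OpenCV 4.12 (cv2) and the standard library are available. Lean on these libraries where they do the work, as an engineer would, in place of code of your own. Each camera call takes 0.05 s, during which the arm holds its last target. There are 200 camera calls.

## Working session

There is one attempt and no reset: what is moved stays moved. The work goes in short steps, Python scripts to look and compute and a tool call to move; the robot and the scene stay as the last step left them, time stands still between calls to the robot, and variables do not carry over. Pictures are saved under pics/ and viewed, at most 14 in all, crops included, and the job is handed in when it is done.

Besides the shell and the picture viewer there is one more tool, called after "Emit:" as a command line: name --pt "numbers of a row" for each row, then --argument value for the rest. step_arm: Moves the arm, as the interface text tells. Its arguments: {"type":"object","properties":{"motion":{"type":"array","items":{"type":"array","items":{"type":"number"}}}},"required":["motion"]}

```bash
mkdir -p pics
cat > h.py <<'E'
import numpy as np, cv2
from bench import telemetry, optics, ctrl, regions_of, mark_of
def f(p): return 240/np.tan(np.radians(p["vertical_fov"])/2)
def cloud(p):
    v,u=np.mgrid[0:480,0:640]; z=p["range_z"]; k=f(p)
    c=np.stack([(u-p["cx"])*z/k,(v-p["cy"])*z/k,z],-1)
    return c@p["pose"][:3,:3].T+p["pose"][:3,3]
def ray(p,uv,h):
    d=p["pose"][:3,:3]@np.array([(uv[0]-p["cx"])/f(p),(uv[1]-p["cy"])/f(p),1]); o=p["pose"][:3,3]
    return o+d*(h-o[2])/d[2]
E
python3 - <<'E'
from h import *
np.set_printoptions(precision=3,suppress=True)
print(ctrl.finger_overhang, telemetry.state()["eef_pos"], telemetry.state()["orientation"])
for n in("top","scene"):
    p=optics.camera(n); cv2.imwrite(f"pics/{n}0.png",p["pixels"]); W=cloud(p)
    print(n,p["pose"][:3,3],f(p))
    for t in "globe ring plinth snowman cradle_seat round_pad square_pad evergreens glue_bottle bead_jar".split():
        for r in regions_of(p,t)[:3]:
            m=r["mask"]&(p["range_z"]>0); q=W[m]
            print(t,round(r["conf"],2),np.round(r["location"]),m.sum(),"med",np.median(q,0),"lo",np.percentile(q,2,0),"hi",np.percentile(q,98,0))
        print("   mark",[(round(r["conf"],2),np.round(r["location"],1)) for r in mark_of(p,t)[:3]])
E
```

```text
0.011 [ 0.16  -0.5    0.249] [-3.103 -0.485 -0.   ]
top [0.419 0.006 1.129] 449.108344320317
globe 0.64 [418. 220.] 326 med [ 0.618 -0.216  0.089] lo [ 0.598 -0.239  0.076] hi [ 0.642 -0.197  0.098]
globe 0.37 [237. 294.] 447 med [0.445 0.216 0.018] lo [0.419 0.197 0.001] hi [0.471 0.247 0.074]
   mark [(0.6, array([418.9, 216.2])), (0.32, array([235.8, 292.2]))]
ring 0.84 [380. 184.] 379 med [ 0.712 -0.138  0.022] lo [ 0.685 -0.164 -0.002] hi [ 0.74  -0.112  0.028]
ring 0.66 [446. 189.] 385 med [ 0.702 -0.306  0.022] lo [ 0.676 -0.334  0.001] hi [ 0.728 -0.28   0.028]
ring 0.63 [406. 224.] 167 med [ 0.604 -0.2    0.05 ] lo [ 0.593 -0.235  0.027] hi [ 0.641 -0.19   0.072]
   mark [(0.88, array([382.2, 187.3])), (0.78, array([447.3, 194.9])), (0.54, array([415.5, 220.8]))]
plinth 0.47 [405. 230.] 93 med [ 0.604 -0.192  0.024] lo [ 0.589 -0.22   0.004] hi [ 0.631 -0.186  0.031]
   mark [(0.63, array([412.7, 221.7]))]
snowman 0.79 [307. 310.] 217 med [0.403 0.048 0.058] lo [0.384 0.031 0.034] hi [0.419 0.067 0.07 ]
snowman 0.55 [334. 280.] 276 med [ 0.474 -0.017  0.041] lo [ 0.454 -0.03
[... 2532 characters left out ...]
array([235.6, 212. ])), (0.66, array([159.5, 225. ]))]
square_pad 0.69 [313. 284.] 1769 med [ 0.644 -0.007  0.004] lo [ 0.586 -0.061 -0.001] hi [0.694 0.045 0.006]
   mark [(0.81, array([313.3, 283.4]))]
evergreens 0.89 [433. 233.] 580 med [0.458 0.22  0.021] lo [ 0.431  0.197 -0.   ] hi [0.474 0.248 0.069]
   mark [(0.8, array([430.9, 236.8])), (0.43, array([212. , 238.4])), (0.25, array([216.2, 257.1]))]
glue_bottle 0.92 [536. 266.] 794 med [0.554 0.422 0.054] lo [0.537 0.408 0.007] hi [0.562 0.442 0.099]
   mark [(0.6, array([529.4, 280.4]))]
bead_jar 0.87 [156. 215.] 855 med [ 0.549 -0.382  0.042] lo [ 0.515 -0.413  0.004] hi [ 0.563 -0.363  0.065]
   mark [(0.78, array([160. , 224.2]))]
```

```bash
ls pics; ls
```

```text
scene0.png
top0.png
h.py
pics
```

View pics/top0.png

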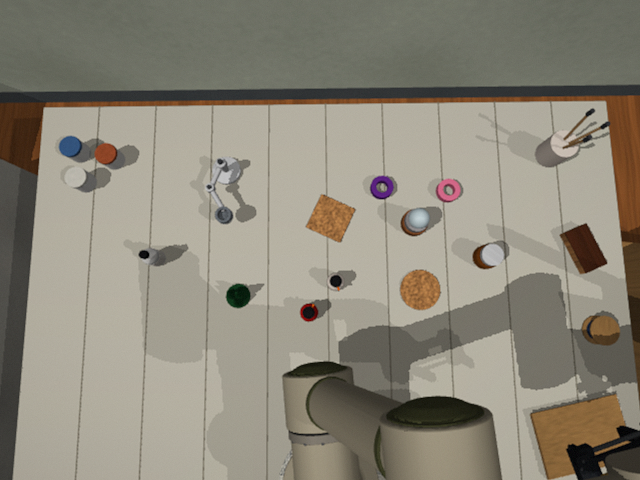

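View pics/scene0.png

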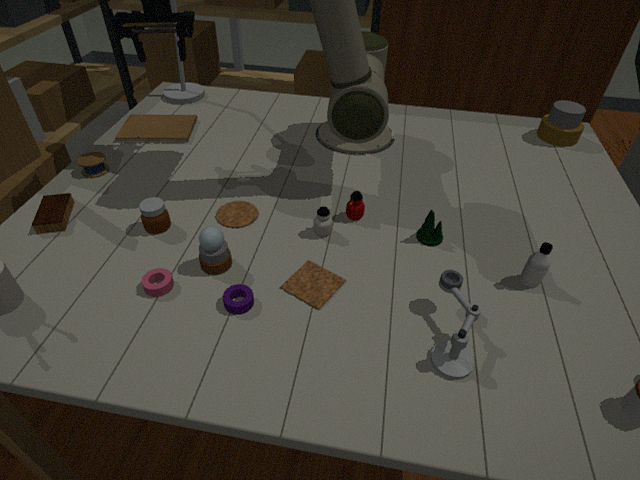

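The candidates, by pixel in the top view:
- **Globe:** only (418,218). The round evergreens at (237,294) are a false hit.
- **Ring:** the chrome one under the globe at (415,221). Purple (381,187) and pink (447,190) are look-alikes.
- **Snowman:** the white one at (335,281), not the red one at (308,311).
- **Cradle:** the cup at (223,214).

I'll refine the positions and check these choices in a close crop.

Run:
```python
from h import *
from scipy.optimize import least_squares
np.set_printoptions(precision=4,suppress=True)
ims=[]
for n in("top","scene"):
    p=optics.camera(n); W=cloud(p); print(n)
    m=min(regions_of(p,"globe"),key=lambda r:-r["conf"])["mask"]
    m=cv2.erode(m.astype(np.uint8),np.ones((3,3)))>0
    q=W[m&(p["range_z"]>0)]
    s=least_squares(lambda c:np.linalg.norm(q-c,axis=1)-.025,[.62,-.216,.072],loss="soft_l1",f_scale=.002); print("globe",s.x)
    for t,h in(("round_pad",.005),("square_pad",.005),("cradle_seat",.075)):
        r=regions_of(p,t)
        for k in r[:1]:
            c=cv2.findContours(k["mask"].astype(np.uint8),0,2)[0]; c=max(c,key=cv2.contourArea)
            pts=np.array([ray(p,x[0],h)[:2] for x in c],np.float32)
            print(t,"minrect",cv2.minAreaRect(pts),"circ",cv2.minEnclosingCircle(pts))
        print("  mark",ray(p,mark_of(p,t)[0]["location"],0 if t!="cradle_seat" else .075))
    for k in regions_of(p,"snowman")[:2]:
        q=W[k["mask"]&(p["range_z"]>0)]; hd=q[q[:,2]>.055]; print("snow hat",hd.mean(0),hd.min(0),hd.max(0))
    for k in mark_of(p,"snowman")[:2]: print(" foot",ray(p,k["location"],0))
    a=p["pixels"]
    if n=="top": ims+= [a[160:320,180:480]]
    else: ims+=[a[180:340,140:440]]
cv2.imwrite("pics/crop1.png",cv2.resize(np.vstack(ims),None,fx=1.85,fy=1.85,interpolation=cv2.INTER_CUBIC))
```

```text
top
globe [ 0.6212 -0.2195  0.0712]
round_pad minrect ((0.45229050517082214, -0.22691573202610016), (0.09468501806259155, 0.09751992672681808), 62.30818557739258) circ ((0.4529574513435364, -0.22707095742225647), 0.05010604485869408)
  mark [ 0.4573 -0.2314  0.    ]
square_pad minrect ((0.6379175782203674, -0.008111871778964996), (0.09673047065734863, 0.09878113865852356), 64.3329849243164) circ ((0.6377143859863281, -0.008653383702039719), 0.06555712968111038)
  mark [ 0.6425 -0.0086  0.    ]
cradle_seat minrect ((0.6939449310302734, 0.2642212212085724), (0.16241036355495453, 0.05513462424278259), 7.446129322052002) circ ((0.6957297325134277, 0.2505655288696289), 0.08130640536546707)
  mark [0.6357 0.2483 0.075 ]
snow hat [0.4017 0.048  0.0634] [0.389  0.0354 0.0561] [0.4147 0.0614 0.0717]
snow hat [ 0.4744 -0.017   0.0634] [ 0.4604 -0.0317  0.056 ] [ 0.4892 -0.0031  0.0725]
 foot [ 0.4721 -0.0214  0.    ]
 foot [0.4035 0.0448 0.    ]
scene
globe [ 0.6219 -0.2191  0.0706]
round_pad minrect ((0.45866072177886963, -0.22909340262413025), (0.10078420490026474, 0.09475649893283844), 16.28058624267578) circ ((0.45965108275413513, -0.22804321348667145), 0.05210646241903305)
  mark [ 0.4517 -0.2305  0.    ]
square_pad minrect ((0.6430264115333557, -0.008097030222415924), (0.09768004715442657, 0.09818007797002792), 66.0473861694336) circ ((0.6433355808258057, -0.007415240164846182), 0.06467047333717346)
  mark [ 0.6374 -0.0152  0.    ]
cradle_seat minrect ((0.7061474919319153, 0.2625740170478821), (0.16914017498493195, 0.06039005517959595), 8.765291213989258) circ ((0.7078700661659241, 0.25140196084976196), 0.08583582937717438)
  mark [0.6345 0.2491 0.075 ]
snow hat [ 0.4806 -0.0165  0.0621] [ 0.4646 -0.0309  0.0552] [ 0.491  -0.0038  0.0683]
snow hat [0.4069 0.0486 0.0623] [0.3904 0.0353 0.0557] [0.4204 0.0616 0.0688]
 foot [0.4012 0.0438 0.    ]
 foot [ 0.4695 -0.0191  0.    ]
```

View pics/crop1.png

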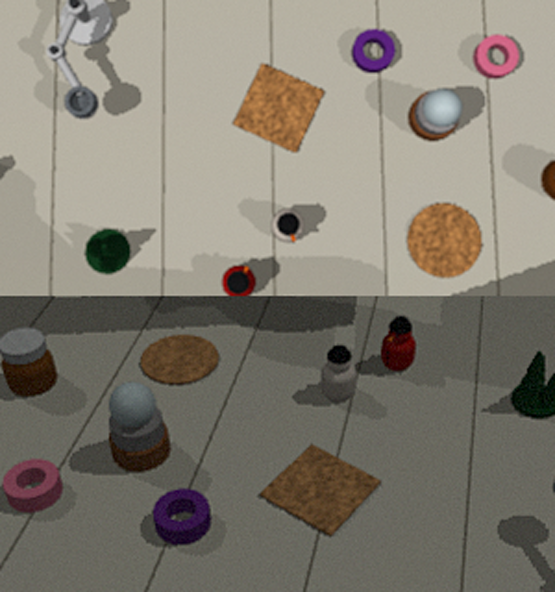

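The crop confirms it: stack at crop (437,112), white snowman at (288,223) with the red one beside it at (238,280), and the empty cup at (81,101). Now I'll square the tool to the world axes and move towards the stack.

Emit:
step_arm --pt "1 0 0 0 0.155" --pt "1 0 0 0 0.155" --pt "1 1 -0.6 0 0" --pt "1 1 -0.6 0 0" --pt "1 1 -0.6 0 0" --pt "1 1 -0.6 0 0" --pt "1 1 -0.6 0 0" --pt "1 1 -0.6 0 0"

```text
clock: 4.1
eef_pos: [0.341, -0.3914, 0.2498]
orientation: [3.141, -0.0, 0.0]
wrist_force: [1.3, 0.5, 0.0]
opening: 0.998
grasp_force: 0.0
```

Emit:
step_arm --pt "1 1 -0.6 0 0" --pt "1 1 -0.6 0 0" --pt "1 1 -0.6 0 0" --pt "1 1 -0.6 0 0" --pt "1 1 -0.6 0 0" --pt "1 1 -0.6 0 0" --pt "1 1 -0.6 0 0" --pt "1 0 0 0 0"

```text
clock: 5.1
eef_pos: [0.5512, -0.2649, 0.2492]
orientation: [-3.141, -0.004, 0.0]
wrist_force: [0.0, 0.1, 0.6]
opening: 0.998
grasp_force: 0.0
```

Emit:
step_arm --pt "1 0.8 -0.51 0.2 0" --pt "1 0.8 -0.51 1 0" --pt "1 0.75 -0.51 1 0" --pt "1 0 0 0 0"

```text
clock: 5.6
eef_pos: [0.62, -0.2195, 0.1811]
orientation: [-3.139, -0.001, 0.007]
wrist_force: [-0.2, -0.2, 0.2]
opening: 1.004
grasp_force: 0.0
```

```bash
cat > w.py <<'E'
from h import *
import sys
from scipy.optimize import least_squares
np.set_printoptions(precision=4,suppress=True)
s=telemetry.state(); print(s["clock"],s["eef_pos"],s["orientation"],s["opening"],s["grasp_force"],s["wrist_force"])
E
python3 - <<'E'
from w import *
p=optics.camera("wrist"); cv2.imwrite("pics/w1.png",p["pixels"]); W=cloud(p); print(p["pose"])
for k in regions_of(p,"globe")[:2]:
    m=cv2.erode(k["mask"].astype(np.uint8),np.ones((9,9)))>0
    q=W[m&(p["range_z"]>0)]; s=least_squares(lambda c:np.linalg.norm(q-c,axis=1)-.025,[.62,-.216,.072],loss="soft_l1",f_scale=.002); print(k["conf"],"globe",s.x,len(q))
E
```

```text
5.6 [ 0.62   -0.2195  0.1811] [-3.1393 -0.0014  0.0067] 1.0041634673094548 0.0 [-0.1786 -0.2386  0.2137]
[[ 0.001  -0.9515 -0.3077  0.7001]
 [-1.     -0.0016  0.0017 -0.2209]
 [-0.0021  0.3077 -0.9515  0.3144]
 [ 0.      0.      0.      1.    ]]
0.96 globe [ 0.6229 -0.221   0.0701] 3046
0.29 globe [ 0.6425 -0.0111  0.0041] 10769
```

View pics/w1.png

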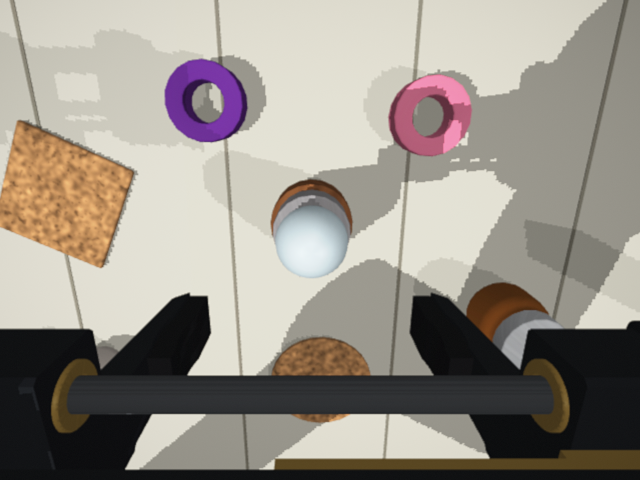

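The wrist view shows the globe at (312,241), centred between the fingertips at about x = 200 and 420. I'll descend and grip.

Emit:
step_arm --pt "1 0.07 0 1 0" --pt "1 0 0 1 0" --pt "1 0 0 1 0" --pt "1 0 0 0.7 0" --pt "1 0 0 0.12 0" --pt "1 0 0 0 0"

```text
clock: 6.45
eef_pos: [0.6229, -0.2211, 0.0707]
orientation: [3.14, -0.001, 0.003]
wrist_force: [-0.5, -0.4, -0.2]
opening: 1.0
grasp_force: 0.0
```

Emit:
step_arm --pt "0.7 0 0 0 0" --pt "0.5 0 0 0 0" --pt "0.4 0 0 0 0" --pt "0.4 0 0 0 0" --pt "0.4 0 0 0 0"

```text
clock: 7.08
eef_pos: [0.6227, -0.2202, 0.0692]
orientation: [3.142, -0.0, 0.0]
wrist_force: [-0.5, -0.2, -0.1]
opening: 0.552
grasp_force: 30.0
```

Emit:
step_arm --pt "0.4 0 0 -0.3 0" --pt "0.4 0 0 -1 0" --pt "0.4 0 0 -1 0" --pt "0.4 0 0 -1 0" --pt "0.4 0 -0.5 -1 0" --pt "0.4 0.1 -0.8 0 0" --pt "0.4 0.1 -0.8 0 0" --pt "0.4 0.1 -0.8 0 0"

```text
clock: 8.07
eef_pos: [0.6315, -0.131, 0.1967]
orientation: [-3.141, -0.001, 0.004]
wrist_force: [-0.4, 0.9, -1.3]
opening: 0.55
grasp_force: 30.0
```

Emit:
step_arm --pt "0.4 0 -1 0 0" --pt "0.4 0 -1 0 0" --pt "0.4 0 -1 0 0" --pt "0.4 0 -1 0 0" --pt "0.4 0 -1 0 0" --pt "0.4 0 -1 0 0" --pt "0.4 0 -1 0 0" --pt "0.4 0 -1 0 0"

```text
clock: 9.07
eef_pos: [0.6312, 0.109, 0.1971]
orientation: [-3.142, -0.001, 0.002]
wrist_force: [1.0, 0.6, -1.7]
opening: 0.553
grasp_force: 30.0
```

Emit:
step_arm --pt "0.4 0 -1 0 0" --pt "0.4 0 -0.5 0 0" --pt "0.4 0 -0.2 0 0" --pt "0.4 0 0 0 0"

```text
clock: 9.57
eef_pos: [0.6318, 0.1576, 0.1979]
orientation: [3.141, -0.001, -0.001]
wrist_force: [0.2, -1.6, -0.9]
opening: 0.553
grasp_force: 30.0
```

Run:
```python
from w import *
p=optics.camera("wrist"); cv2.imwrite("pics/w2.png",p["pixels"]); W=cloud(p)
for t in("globe","cradle_seat"):
    for k in mark_of(p,t)[:2]: print(t,k,ray(p,k["location"],.075))
for k in regions_of(p,"globe")[:1]:
    m=cv2.erode(k["mask"].astype(np.uint8),np.ones((9,9)))>0
    q=W[m&(p["range_z"]>0)]; s=least_squares(lambda c:np.linalg.norm(q-c,axis=1)-.025,[.63,.23,.17],loss="soft_l1",f_scale=.002); print(k["conf"],"globe",s.x,len(q))
```

```text
9.575 [0.6318 0.1576 0.1979] [ 3.1414 -0.0005 -0.0005] 0.5534497157253173 29.979281555861235 [ 0.1626 -1.5822 -0.8751]
globe {'location': [308.9, 332.0], 'conf': 0.71} [0.5574 0.1572 0.075 ]
cradle_seat {'location': [183.6, 232.1], 'conf': 0.74} [0.6384 0.2465 0.075 ]
0.68 globe [0.6581 0.1565 0.2325] 9055
```

View pics/w2.png

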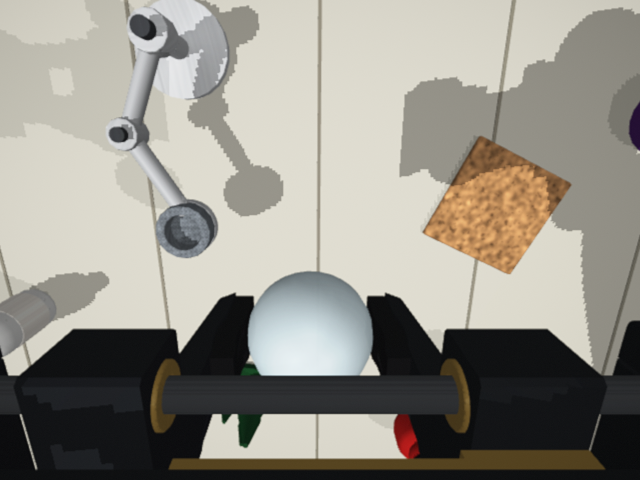

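The globe hangs at (310,335) between the fingers. The cup rim is at (186,230), with the elbow at (124,132). I'll measure the rim and the held sphere.

Run:
```python
from w import *
p=optics.camera("wrist"); W=cloud(p); z=p["range_z"]
v,u=np.mgrid[0:480,0:640]
m=(np.hypot(u-186,v-230)<36)&(z>0)&(W[...,2]>.07)&(W[...,2]<.082)
m&=~((u<186)&(v<205)&False)
pts=W[m]
s=least_squares(lambda c:np.clip(np.hypot(pts[:,0]-c[0],pts[:,1]-c[1]),.013,.020)-np.hypot(pts[:,0]-c[0],pts[:,1]-c[1]),[.637,.248],loss="soft_l1",f_scale=.001)
print("rim",s.x,np.median(pts,0),len(pts), "n out",(s.fun**2>1e-6).sum())
e=cv2.minEnclosingCircle(pts[:,:2].astype(np.float32)); print(e)
m=(np.hypot(u-310,v-330)<45)&(v<372)&(z>0); q=W[m]; q=q[q[:,2]>.15]
s=least_squares(lambda c:np.linalg.norm(q-c,axis=1)-.025,[.63,.157,.2],loss="soft_l1",f_scale=.001); print("globe",s.x,len(q),np.median(abs(s.fun)))
for n in("top","scene"):
    p=optics.camera(n);W=cloud(p); k=regions_of(p,"globe")[0]; q=W[cv2.erode(k["mask"].astype(np.uint8),np.ones((3,3)))>0]
    q=q[q[:,2]>.15]; print(n,len(q))
    if len(q)>10:
        s=least_squares(lambda c:np.linalg.norm(q-c,axis=1)-.025,[.63,.157,.2],loss="soft_l1",f_scale=.001); print("globe",s.x)
    W2=W[(np.hypot(W[...,0]-.636,W[...,1]-.248)<.03)&(W[...,2]>.069)&(W[...,2]<.082)]
    if len(W2): print("rim bbox",W2.min(0),W2.max(0),len(W2))
```

```text
9.775 [0.6319 0.157  0.1982] [ 3.1415 -0.0019 -0.    ] 0.5481358759609802 29.979264065623283 [-0.5154 -0.2007 -1.712 ]
rim [0.6381 0.2481] [0.639  0.2481 0.0732] 1383 n out 0
((0.6380236744880676, 0.24813002347946167), 0.02016076259315014)
globe [0.6318 0.1561 0.1992] 6245 0.00037143033097186Traceback (most recent call last):
  File "<stdin>", line 13, in <module>
IndexError: list index out of range
```

Emit:
step_arm --pt "0.4 0.21 -0.8 0 0" --pt "0.4 0 -0.8 0 0" --pt "0.4 0 -0.8 0.5 0" --pt "0.4 0 -0.67 1 0" --pt "0.4 0 0 0.5 0" --pt "0.4 0 0 0.5 0" --pt "0.4 0 0 0.3 0" --pt "0.4 0 0 0 0"

```text
clock: 10.92
eef_pos: [0.6381, 0.2493, 0.1139]
orientation: [3.141, -0.001, -0.001]
wrist_force: [0.5, 0.0, -0.7]
opening: 0.552
grasp_force: 30.0
```

```bash
cat > g.py <<'E'
from w import *
p=optics.camera("wrist"); W=cloud(p); z=p["range_z"]
v,u=np.mgrid[0:480,0:640]
m=(np.hypot(u-310,v-330)<45)&(v<372)&(z>0); q=W[m]; q=q[q[:,2]>.09]
s=least_squares(lambda c:np.linalg.norm(q-c,axis=1)-.025,[.637,.25,.11],loss="soft_l1",f_scale=.001); print("globe",s.x,len(q),np.median(abs(s.fun)))
r=W[(W[...,2]>.066)&(W[...,2]<.078)&(np.hypot(W[...,0]-.637,W[...,1]-.249)<.024)]
if len(r): print("rim",r.min(0),r.max(0))
E
python3 g.py
```

```text
10.925 [0.6381 0.2493 0.1139] [ 3.1414 -0.0014 -0.0008] 0.5515822040311211 29.979326762259007 [ 0.4945  0.0016 -0.6594]
globe [0.638  0.2483 0.1149] 6249 0.0003658409145625881
rim [0.6409 0.2292 0.066 ] [0.6607 0.2675 0.0751]
```

Emit:
step_arm --pt "0.4 0 0 0.3 0" --pt "0.4 0 0 0.25 0" --pt "0.4 0 0 0 0" --pt "0.4 0 0 0 0"

```text
clock: 11.48
eef_pos: [0.6382, 0.2499, 0.0978]
orientation: [-3.142, 0.0, -0.0]
wrist_force: [-0.0, 0.4, -0.5]
opening: 0.557
grasp_force: 30.0
```

```bash
python3 g.py
```

```text
11.475 [0.6382 0.2499 0.0978] [-3.1415  0.0003 -0.0005] 0.5567867851112237 29.97927412390709 [-0.0433  0.394  -0.4685]
globe [0.6381 0.249  0.0988] 6243 0.00037093556679813205
rim [0.6468 0.2308 0.066 ] [0.6603 0.2654 0.075 ]
```

Emit:
step_arm --pt "0.4 0 0 0.05 0" --pt "0.4 0 0 0.03 0" --pt "0.4 0 0 0 0"

```text
clock: 11.9
eef_pos: [0.638, 0.2499, 0.0951]
orientation: [3.142, -0.0, -0.0]
wrist_force: [0.1, 0.2, -1.9]
opening: 0.553
grasp_force: 30.0
```

Emit:
step_arm --pt "0.4 0 0 0.03 0" --pt "0.4 0 0 0 0"

```text
clock: 12.15
eef_pos: [0.6381, 0.2499, 0.0944]
orientation: [-3.142, 0.0, -0.0]
wrist_force: [-0.1, 1.0, -0.5]
opening: 0.554
grasp_force: 30.0
```

Emit:
step_arm --pt "0.4 0 0 0.03 0" --pt "0.4 0 0 0.03 0" --pt "0.4 0 0 0 0"

```text
clock: 12.52
eef_pos: [0.6384, 0.25, 0.0938]
orientation: [-3.141, 0.0, -0.002]
wrist_force: [-2.4, -0.9, 7.3]
opening: 0.553
grasp_force: 30.0
```

There's contact with the cup at 7 N. I'll ease the grip open slowly.

Emit:
step_arm --pt "0.4 0 0 -0.02 0" --pt "0.6 0 0 0 0" --pt "0.7 0 0 0 0" --pt "1 0 0 0 0" --pt "1 0 0 0 0" --pt "1 0 0 0 0"

```text
clock: 13.28
eef_pos: [0.6381, 0.2499, 0.093]
orientation: [3.142, -0.0, -0.0]
wrist_force: [0.4, 0.2, 0.1]
opening: 0.996
grasp_force: 0.0
```

Emit:
step_arm --pt "1 0 0 -0.4 0" --pt "1 0 0 -1 0" --pt "1 0 0 -1 0" --pt "1 0 0 -1 0" --pt "1 0 0 -0.5 0"

```text
clock: 13.9
eef_pos: [0.6385, 0.25, 0.2127]
orientation: [-3.141, 0.0, -0.005]
wrist_force: [-0.1, 0.1, -0.9]
opening: 0.999
grasp_force: 0.0
```

Run:
```python
from w import *
p=optics.camera("wrist"); cv2.imwrite("pics/w3.png",p["pixels"]); W=cloud(p)
q=W[(p["range_z"]>0)&(np.linalg.norm(W-[.638,.249,.096],axis=2)<.03)&(W[...,2]>.09)]
s=least_squares(lambda c:np.linalg.norm(q-c,axis=1)-.025,[.637,.25,.096],loss="soft_l1",f_scale=.001); print("globe",s.x,len(q))
p=optics.camera("top"); W=cloud(p)
for n in("top","scene"):
    p=optics.camera(n); W=cloud(p); ring=W[(p["range_z"]>0)&(np.hypot(W[...,0]-.622,W[...,1]+.22)<.05)]
    a=ring[(ring[:,2]>.046)]; b=ring[(ring[:,2]>.01)]
    print(n,"ring",a.min(0),a.max(0),cv2.minEnclosingCircle(a[:,:2].astype(np.float32)),"plinth",b.min(0),b.max(0))
```

```text
13.9 [0.6385 0.25   0.2127] [-3.1409  0.0002 -0.0049] 0.9993257553887183 0.0 [-0.0553  0.132  -0.8631]
globe [0.6376 0.2485 0.0948] 3890
top ring [ 0.5932 -0.2472  0.046 ] [ 0.6488 -0.1909  0.0559] ((0.6208152770996094, -0.21845775842666626), 0.02888992615044117) plinth [ 0.5881 -0.2472  0.0114] [ 0.6516 -0.186   0.0559]
scene ring [ 0.5946 -0.2475  0.046 ] [ 0.6522 -0.1897  0.0538] ((0.6230351328849792, -0.21884949505329132), 0.029957512393593788) plinth [ 0.5946 -0.2505  0.0102] [ 0.6562 -0.1857  0.0538]
```

View pics/w3.png

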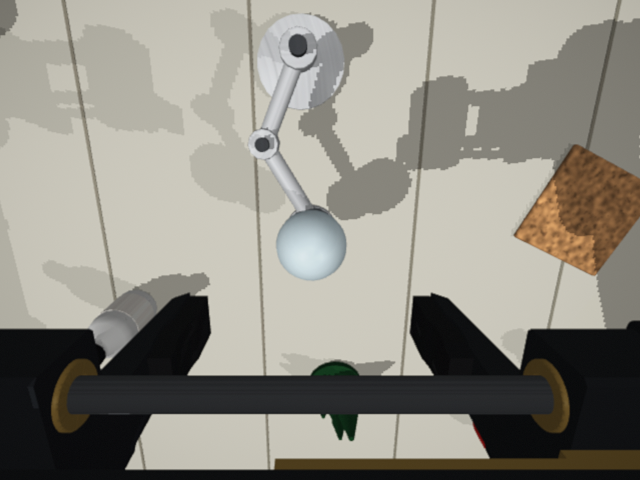

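The glass sits in the cup at (311,243), centre z about 0.095. Next is the ring.

Emit:
step_arm --pt "1 -0.1 1 0 0" --pt "1 -0.1 1 0 0" --pt "1 -0.1 1 0 0" --pt "1 -0.1 1 0 0" --pt "1 -0.15 1 0 0" --pt "1 0 1 0 0" --pt "1 0 1 0 0" --pt "1 0 1 0 0"

```text
clock: 15.1
eef_pos: [0.621, 0.009, 0.2086]
orientation: [-3.141, 0.0, 0.004]
wrist_force: [0.3, 0.4, 0.4]
opening: 1.0
grasp_force: 0.0
```

Emit:
step_arm --pt "1 0 1 0 0" --pt "1 0 1 0 0" --pt "1 0 1 0 0" --pt "1 0 1 0 0" --pt "1 0 1 0.4 0" --pt "1 0 1 1 0" --pt "1 0 1 1 0" --pt "1 0 0.65 1 0"

```text
clock: 16.1
eef_pos: [0.6207, -0.2207, 0.1056]
orientation: [-3.14, 0.002, 0.003]
wrist_force: [0.5, 0.0, 0.4]
opening: 1.002
grasp_force: 0.0
```

Run:
```python
from w import *
p=optics.camera("wrist"); W=cloud(p)
m=(p["range_z"]>0)&(np.hypot(W[...,0]-.622,W[...,1]+.219)<.04)&(W[...,2]>.046)&(W[...,2]<.06)
q=W[m]; print(len(q),np.median(q,0),q.min(0),q.max(0),cv2.minEnclosingCircle(q[:,:2].astype(np.float32)))
```

```text
16.1 [ 0.6207 -0.2207  0.1056] [-3.1405  0.0018  0.0033] 1.0015363462771405 0.0 [0.4698 0.014  0.3679]
6098 [ 0.6255 -0.2212  0.0504] [ 0.5945 -0.2499  0.046 ] [ 0.6518 -0.1927  0.0525] ((0.6231565475463867, -0.22106902301311493), 0.029100462794303894)
```

Emit:
step_arm --pt "1 0.08 0 1 0" --pt "1 0 0 0.7 0" --pt "1 0 0 0.3 0" --pt "1 0 0 0 0" --pt "1 0 0 0 0"

```text
clock: 16.77
eef_pos: [0.6243, -0.2197, 0.0491]
orientation: [3.141, -0.0, 0.002]
wrist_force: [0.1, 0.1, 0.8]
opening: 1.001
grasp_force: 0.0
```

Emit:
step_arm --pt "1 0 0 0.14 0" --pt "1 0 0 0 0" --pt "0.75 0 0 0 0" --pt "0.5 0 0 0 0" --pt "0.5 0 0 0 0" --pt "0.5 0 0 0 0"

```text
clock: 17.52
eef_pos: [0.6239, -0.2197, 0.044]
orientation: [3.141, -0.0, 0.0]
wrist_force: [-0.4, -0.2, -0.3]
opening: 0.655
grasp_force: 30.0
```

Emit:
step_arm --pt "0.5 0 0 -0.2 0" --pt "0.5 0 0 -0.8 0" --pt "0.5 0 0 -1 0" --pt "0.5 -0.6 0.28 -1 0" --pt "0.5 -1 0 0 0" --pt "0.5 -1 0 0 0" --pt "0.5 -1 0 0 0" --pt "0.5 -0.5 0 0 0"

```text
clock: 18.52
eef_pos: [0.4997, -0.2279, 0.1343]
orientation: [-3.141, 0.001, 0.0]
wrist_force: [1.0, -0.0, -1.4]
opening: 0.652
grasp_force: 30.0
```

Run:
```python
from w import *
p=optics.camera("wrist"); W=cloud(p); cv2.imwrite("pics/w4.png",p["pixels"])
for k in mark_of(p,"round_pad")[:2]: print(k["conf"],k["location"],ray(p,k["location"],0))
for k in regions_of(p,"round_pad")[:1]:
    c=max(cv2.findContours(k["mask"].astype(np.uint8),0,2)[0],key=cv2.contourArea)
    pts=np.array([ray(p,x[0],.005)[:2] for x in c],np.float32); print(k["conf"],cv2.minEnclosingCircle(pts),pts.min(0),pts.max(0))
    s=least_squares(lambda c:np.hypot(*(pts-c).T)-.05,[.455,-.228],loss="cauchy",f_scale=.001); print("fit",s.x,np.median(abs(s.fun)))
a=W[(p["range_z"]>0)&(np.hypot(W[...,0]-.455-.07,W[...,1]+.228)<.12)&(W[...,2]>.02)]
print(telemetry.state()["eef_pos"])
for k in regions_of(p,"ring")[:3]:
    q=W[k["mask"]&(p["range_z"]>0)]; print("ring",k["conf"],k["location"],q.min(0),q.max(0))
```

```text
18.525 [ 0.4997 -0.2279  0.1343] [-3.1414  0.0011  0.0003] 0.6517816953365866 30.000062429026002 [ 0.9631 -0.0255 -1.4401]
0.91 ((0.45720550417900085, -0.23044292628765106), 0.04920210689306259) [ 0.4514 -0.2793] [ 0.5053 -0.1813]
fit [ 0.4547 -0.2307] 0.0009768259078098002
[ 0.5009 -0.2281  0.1344]
ring 0.83 [307.4, 306.7] [ 0.3862 -0.2874 -0.0026] [ 0.5282 -0.1697  0.143 ]
```

View pics/w4.png

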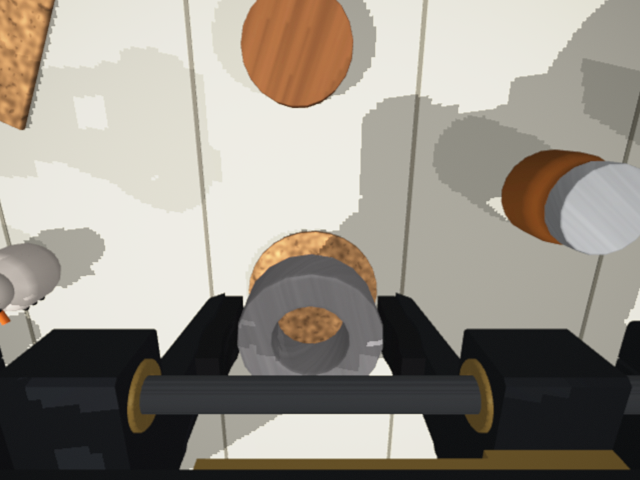

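The ring hangs level at (312,310), with the pad below and ahead at (313,275).

Emit:
step_arm --pt "0.5 -0.75 0.05 0 0" --pt "0.5 -0.75 0 0.6 0" --pt "0.5 0 0 1 0" --pt "0.5 0 0 1 0" --pt "0.5 0 0 0.5 0" --pt "0.5 0 0 0.3 0" --pt "0.5 0 0 0 0"

```text
clock: 19.6
eef_pos: [0.4562, -0.2295, 0.032]
orientation: [3.142, 0.0, 0.0]
wrist_force: [-0.7, -0.8, -1.5]
opening: 0.656
grasp_force: 30.0
```

```bash
cat > pad.py <<'E'
from w import *
# held/placed cylinder top vs pad, both from the top and scene cameras: argv pad, height of object top
t=sys.argv[1]; h=float(sys.argv[2])
for n in("wrist","scene","top"):
    p=optics.camera(n)
    for k in regions_of(p,t)[:1]:
        c=max(cv2.findContours(k["mask"].astype(np.uint8),0,2)[0],key=cv2.contourArea)
        pts=np.array([ray(p,x[0],.005)[:2] for x in c],np.float32); print(n,k["conf"],k["location"],cv2.minEnclosingCircle(pts),cv2.minAreaRect(pts))
E
python3 pad.py round_pad 0
```

```text
19.6 [ 0.4562 -0.2295  0.032 ] [3.1415 0.0001 0.0001] 0.6563196073790164 29.999965826718835 [-0.6918 -0.7601 -1.5274]
wrist 0.79 [310.5, 254.0] ((0.4584493637084961, -0.23089851438999176), 0.049000609666109085) ((0.47965767979621887, -0.2307220995426178), (0.05077264457941055, 0.09780075401067734), 0.476579487323761)
scene 0.73 [234.6, 217.4] ((0.460794597864151, -0.22641034424304962), 0.05023333802819252) ((0.4727104902267456, -0.22399573028087616), (0.06993138790130615, 0.09736843407154083), 14.588788986206055)
```

Emit:
step_arm --pt "0.5 0 0 0.2 0" --pt "0.5 0 0 0.1 0" --pt "0.5 0 0 0.03 0" --pt "0.5 0 0 0 0"

```text
clock: 20.4
eef_pos: [0.4559, -0.2295, 0.0219]
orientation: [-3.141, 0.0, 0.0]
wrist_force: [-0.0, -0.7, -1.5]
opening: 0.654
grasp_force: 30.0
```

Emit:
step_arm --pt "0.5 0 0 0.03 0" --pt "0.5 0 0 0.03 0" --pt "0.5 0 0 0 0"

```text
clock: 20.78
eef_pos: [0.456, -0.2295, 0.0209]
orientation: [3.141, -0.0, 0.0]
wrist_force: [-2.7, 1.3, 7.1]
opening: 0.654
grasp_force: 30.0
```

Emit:
step_arm --pt "0.75 0 0 -0.02 0" --pt "1 0 0 0 0" --pt "1 0 0 0 0" --pt "1 0 0 -0.5 0" --pt "1 0 0 -1 0" --pt "1 0 0 -1 0" --pt "1 0.8 -0.3 -0.6 0" --pt "1 1 0 0 0"

```text
clock: 21.78
eef_pos: [0.5111, -0.2206, 0.1167]
orientation: [3.139, -0.0, 0.005]
wrist_force: [-0.1, 0.2, -0.0]
opening: 0.997
grasp_force: 0.0
```

Emit:
step_arm --pt "1 1 0 0 0" --pt "1 1 0 0 0" --pt "1 1 0 0 0" --pt "1 0.8 0 0 0" --pt "1 0 0 0 0"

```text
clock: 22.4
eef_pos: [0.6246, -0.2203, 0.1143]
orientation: [3.141, 0.001, 0.001]
wrist_force: [0.9, 0.5, -0.8]
opening: 1.002
grasp_force: 0.0
```

Run:
```python
from w import *
for n in("wrist","scene"):
    p=optics.camera(n); W=cloud(p); ok=p["range_z"]>0
    q=W[ok&(np.hypot(W[...,0]-.622,W[...,1]+.219)<.045)&(W[...,2]>.023)&(W[...,2]<.033)]
    print(n,len(q),np.median(q,0),cv2.minEnclosingCircle(q[:,:2].astype(np.float32)))
    q=W[ok&(np.hypot(W[...,0]-.456,W[...,1]+.23)<.045)&(W[...,2]>.023)&(W[...,2]<.033)]
    if len(q): print("ring",len(q),cv2.minEnclosingCircle(q[:,:2].astype(np.float32)))
    for k in regions_of(p,"round_pad")[:1]:
        c=max(cv2.findContours(k["mask"].astype(np.uint8),0,2)[0],key=cv2.contourArea)
        pts=np.array([ray(p,x[0],.005)[:2] for x in c],np.float32); print("pad",k["location"],cv2.minEnclosingCircle(pts))
    if n=="scene": cv2.imwrite("pics/s2.png",cv2.resize(p["pixels"][160:340,130:400],None,fx=2.5,fy=2.5))
```

```text
22.4 [ 0.6246 -0.2203  0.1143] [3.1412 0.0012 0.0011] 1.0018781099773018 0.0 [ 0.9053  0.4887 -0.8407]
wrist 7938 [ 0.625  -0.2208  0.0265] ((0.6229828596115112, -0.22109150886535645), 0.033103760331869125)
ring 1247 ((0.4623022973537445, -0.23043915629386902), 0.02816808596253395)
pad [318.6, 452.7] ((0.45742571353912354, -0.20403598248958588), 0.03055695816874504)
scene 580 [ 0.6255 -0.218   0.0268] ((0.623036801815033, -0.21827247738838196), 0.03374861553311348)
ring 1 ((0.45105186104774475, -0.1999824196100235), 9.999999747378752e-05)
pad [243.2, 217.1] ((0.4591270685195923, -0.2048429548740387), 0.044933732599020004)
```

View pics/s2.png

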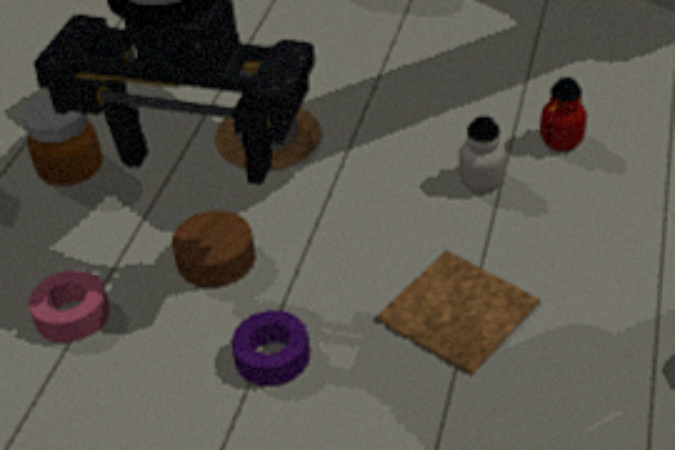

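The plinth stands bare at (213,248) in the crop and the square pad at (458,312). The ring is hidden behind the finger, so I'll check it later. Next I grip the plinth.

Emit:
step_arm --pt "1 -0.04 0 1 0" --pt "1 0 0 1 0" --pt "1 0 0 0.8 0" --pt "1 0 0 0.35 0" --pt "1 0 0 0 0" --pt "1 0 0 0 0"

```text
clock: 23.35
eef_pos: [0.6231, -0.2209, 0.0206]
orientation: [3.141, -0.0, 0.003]
wrist_force: [0.2, 0.3, 0.1]
opening: 1.001
grasp_force: 0.0
```

Emit:
step_arm --pt "0.8 0 0 0 0" --pt "0.6 0 0 0 0" --pt "0.6 0 0 0 0" --pt "0.6 0 0 0 0"

```text
clock: 23.85
eef_pos: [0.6228, -0.2206, 0.0197]
orientation: [3.141, -0.0, 0.001]
wrist_force: [-1.5, -1.0, 3.2]
opening: 0.738
grasp_force: 30.0
```

Emit:
step_arm --pt "0.6 0 0 -0.2 0" --pt "0.6 0 0 -1 0" --pt "0.6 0 0 -1 0" --pt "0.6 0 -0.6 -1 0" --pt "0.6 0.2 -1 0 0" --pt "0.6 0.2 -1 0 0" --pt "0.6 0 -1 0 0" --pt "0.6 0 -1 0 0"

```text
clock: 24.85
eef_pos: [0.6346, -0.0815, 0.1154]
orientation: [-3.142, 0.0, 0.0]
wrist_force: [-0.1, 0.7, -0.7]
opening: 0.742
grasp_force: 30.0
```

Run:
```python
from w import *
for n in("wrist","scene","top"):
    p=optics.camera(n); W=cloud(p); ok=p["range_z"]>0; print(n)
    q=W[ok&(np.hypot(W[...,0]-.456,W[...,1]+.23)<.045)&(W[...,2]>.02)&(W[...,2]<.033)]
    if len(q): print("ring",len(q),cv2.minEnclosingCircle(q[:,:2].astype(np.float32)),q[:,2].max())
    for t in("round_pad","square_pad"):
      for k in regions_of(p,t)[:1]:
        c=max(cv2.findContours(k["mask"].astype(np.uint8),0,2)[0],key=cv2.contourArea)
        pts=np.array([ray(p,x[0],.005)[:2] for x in c],np.float32); print(t,k["conf"],k["location"],cv2.minEnclosingCircle(pts),cv2.minAreaRect(pts))
```

```text
24.85 [ 0.6346 -0.0815  0.1154] [-3.1415  0.0002  0.0003] 0.7418286282418236 29.9995273235254 [-0.1085  0.7129 -0.7292]
wrist
round_pad 0.77 [434.6, 447.7] ((0.46551427245140076, -0.18992570042610168), 0.018745003268122673) ((0.4656713008880615, -0.18749916553497314), (0.03550705313682556, 0.01835770532488823), 5.386072635650635)
square_pad 0.7 [197.9, 228.7] ((0.6406799554824829, -0.010762820020318031), 0.06608768552541733) ((0.6405459046363831, -0.01089334487915039), (0.09481526166200638, 0.09556135535240173), 64.55113220214844)
scene
ring 13 ((0.4629150331020355, -0.2284751981496811), 0.022456547245383263) 0.026194299709532465
round_pad 0.81 [227.5, 221.7] ((0.4738020896911621, -0.23440837860107422), 0.04577997326850891) ((0.4843467175960541, -0.23873493075370789), (0.09117096662521362, 0.03985303267836571), 67.69116973876953)
square_pad 0.77 [312.6, 282.4] ((0.64145827293396, -0.007271559908986092), 0.06516148149967194) ((0.6417336463928223, -0.007746636867523193), (0.09573350846767426, 0.09673836827278137), 64.44670867919922)
top
ring 341 ((0.4532366096973419, -0.22762617468833923), 0.029001807793974876) 0.03295108854373452
round_pad 0.94 [418.5, 288.6] ((0.45376288890838623, -0.22764092683792114), 0.04991815984249115) ((0.45400866866111755, -0.22837483882904053), (0.0973774641752243, 0.09646335244178772), 89.2358169555664)
square_pad 0.82 [316.4, 215.6] ((0.6460774540901184, 0.021977484226226807), 0.044531676918268204) ((0.6463662981987, 0.023092137649655342), (0.03579029068350792, 0.08813796937465668), 75.47061920166016)
```

The ring is centred on the round pad to within 1 mm. Now I'll place the plinth.

Emit:
step_arm --pt "0.6 0.19 -0.9 0 0" --pt "0.6 0 -0.9 0 0" --pt "0.6 0 -0.57 0.6 0" --pt "0.6 0 0 1 0" --pt "0.6 0 0 0.8 0" --pt "0.6 0 0 0.4 0" --pt "0.6 0 0 0 0" --pt "0.6 0 0 0 0"

```text
clock: 26.3
eef_pos: [0.641, -0.0116, 0.0322]
orientation: [3.141, -0.001, 0.002]
wrist_force: [-0.3, -0.7, -1.2]
opening: 0.742
grasp_force: 30.0
```

Emit:
step_arm --pt "0.6 -0.03 -0.03 0.15 0" --pt "0.6 0 0 0.07 0" --pt "0.6 0 0 0.03 0" --pt "0.6 0 0 0 0"

```text
clock: 26.8
eef_pos: [0.6395, -0.0104, 0.0246]
orientation: [3.142, -0.0, 0.0]
wrist_force: [-3.5, 0.4, 6.0]
opening: 0.74
grasp_force: 30.0
```

Emit:
step_arm --pt "0.8 0 0 -0.02 0" --pt "1 0 0 0 0" --pt "1 0 0 0 0" --pt "1 0 0 -0.5 0" --pt "1 0 0 -1 0" --pt "1 0 0 -1 0" --pt "1 -0.2 0.1 -1 0" --pt "1 -0.6 0.1 -1 0"

```text
clock: 27.8
eef_pos: [0.6156, -0.0166, 0.1614]
orientation: [3.141, -0.0, 0.002]
wrist_force: [-0.2, -0.8, 0.0]
opening: 1.001
grasp_force: 0.0
```

Emit:
step_arm --pt "1 -1 0.1 0 0" --pt "1 -1 0 0 0" --pt "1 -1 0 0 0" --pt "1 -1 0 0 0" --pt "1 -0.6 0 0 0" --pt "1 0 0 0 0"

```text
clock: 28.55
eef_pos: [0.4773, -0.0195, 0.1605]
orientation: [3.141, -0.001, 0.002]
wrist_force: [0.7, -0.7, 0.9]
opening: 0.999
grasp_force: 0.0
```

```bash
cat > s.py <<'E'
from w import *
p=optics.camera("wrist"); W=cloud(p); ok=p["range_z"]>0; cv2.imwrite(sys.argv[1],p["pixels"])
q=W[ok&(np.hypot(W[...,0]-.64,W[...,1]+.011)<.045)&(W[...,2]>.026)&(W[...,2]<.04)]
if len(q): print("plinth",len(q),cv2.minEnclosingCircle(q[:,:2].astype(np.float32)),q[:,2].max())
for k in regions_of(p,"square_pad")[:1]:
    c=max(cv2.findContours(k["mask"].astype(np.uint8),0,2)[0],key=cv2.contourArea)
    pts=np.array([ray(p,x[0],.005)[:2] for x in c],np.float32); print("pad",k["conf"],k["location"],cv2.minAreaRect(pts))
for k in regions_of(p,"snowman")[:2]:
    q=W[k["mask"]&ok]; print("snowman",k["conf"],k["location"],q.min(0),q.max(0))
q=W[ok&(np.hypot(W[...,0]-.475,W[...,1]+.018)<.03)]
for a,b in((.064,.075),(.054,.062),(.012,.032)):
    r=q[(q[:,2]>a)&(q[:,2]<b)]
    if len(r): print(a,len(r),r.min(0),r.max(0),cv2.minEnclosingCircle(r[:,:2].astype(np.float32)))
E
python3 s.py pics/w5.png
```

```text
28.55 [ 0.4773 -0.0195  0.1605] [ 3.1412 -0.0009  0.0022] 0.9994110590843349 0.0 [ 0.6826 -0.6535  0.9135]
plinth 3281 ((0.6301271915435791, -0.01142076775431633), 0.031200159341096878) 0.0345522722008057
pad 0.59 [288.4, 52.4] ((0.6264197826385498, -0.004312459379434586), (0.09487549960613251, 0.06861087679862976), 64.63762664794922)
snowman 0.72 [228.9, 326.4] [ 0.3444  0.0232 -0.0029] [0.481  0.0743 0.1573]
snowman 0.68 [307.2, 239.9] [ 0.4334 -0.043  -0.0036] [0.4986 0.005  0.0684]
0.064 688 [ 0.4666 -0.0285  0.0642] [ 0.4866 -0.0096  0.0684] ((0.4764936566352844, -0.01960872672498226), 0.01023799367249012)
0.054 719 [ 0.4615 -0.0335  0.0551] [ 0.4911 -0.0053  0.062 ] ((0.4762498140335083, -0.019140152260661125), 0.014851749874651432)
0.012 397 [ 0.463  -0.0407  0.012 ] [0.4986 0.0022 0.032 ] ((0.47691822052001953, -0.019189050421118736), 0.02195114642381668)
```

View pics/w5.png

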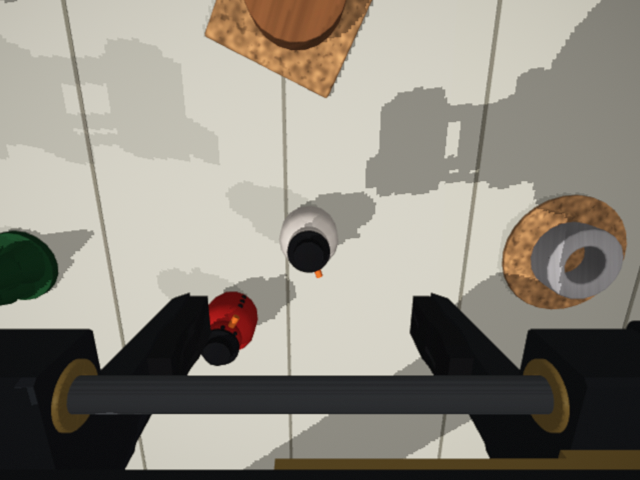

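The white snowman is at (307,240), centred between the fingers. The red one at (235,325) is well behind the finger plane. The ring lies flat on its pad at (576,262). I'll descend on the belly.

Emit:
step_arm --pt "1 0 0 1 0" --pt "1 0 0 1 0" --pt "1 0 0 1 0" --pt "1 0 0 1 0" --pt "1 0 0 0.4 0" --pt "1 0 0 0.15 0" --pt "1 0 0 0 0" --pt "1 0 0 0 0"

```text
clock: 29.7
eef_pos: [0.478, -0.0196, 0.0237]
orientation: [3.141, -0.0, 0.002]
wrist_force: [-0.0, 1.0, 0.4]
opening: 0.998
grasp_force: 0.0
```

Emit:
step_arm --pt "1 0 0 0.05 0" --pt "0.8 0 0 0 0" --pt "0.6 0 0 0 0" --pt "0.4 0 0 0 0" --pt "0.4 0 0 0 0" --pt "0.4 0 0 0 0" --pt "0.4 0 0 0 0"

```text
clock: 30.58
eef_pos: [0.4775, -0.0195, 0.0214]
orientation: [-3.142, 0.0, 0.0]
wrist_force: [-0.1, 0.9, 1.0]
opening: 0.487
grasp_force: 30.0
```

Emit:
step_arm --pt "0.4 0 0 -0.2 0" --pt "0.4 0 0 -0.5 0" --pt "0.4 0 0 -1 0" --pt "0.4 0 0 -1 0" --pt "0.4 0.5 0 -0.3 0" --pt "0.4 0.8 0 0 0" --pt "0.4 0.8 -0.1 0 0" --pt "0.4 0.8 -0.1 0 0"

```text
clock: 31.58
eef_pos: [0.5653, -0.0134, 0.1126]
orientation: [3.141, -0.0, 0.001]
wrist_force: [-0.6, 0.0, -1.5]
opening: 0.488
grasp_force: 30.0
```

```bash
python3 s.py pics/w6.png
```

```text
31.575 [ 0.5653 -0.0134  0.1126] [ 3.1414 -0.0004  0.0014] 0.4880425449439886 29.9998541129753 [-0.6343  0.0427 -1.5345]
plinth 11363 ((0.6395737528800964, -0.011218898929655552), 0.033072855323553085) 0.03449070089701117
pad 0.87 [281.1, 75.8] ((0.6395455002784729, -0.010030589997768402), (0.09523458033800125, 0.09555634111166), 64.57621002197266)
snowman 0.78 [236.7, 441.1] [ 0.3931  0.0026 -0.0029] [0.5844 0.0584 0.1908]
snowman 0.7 [310.1, 338.5] [ 0.4656 -0.0564 -0.0031] [0.5923 0.0076 0.1765]
```

View pics/w6.png

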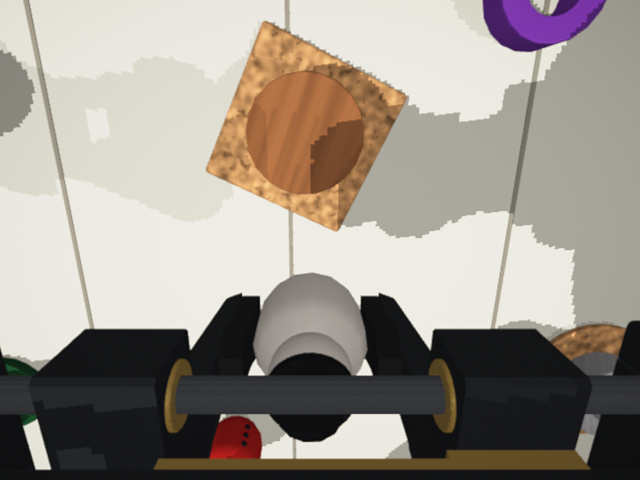

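The snowman is held upright at (310,340). The plinth is centred on the square pad at (304,132), about 1 mm off. I'll bring the snowman over it.

Emit:
step_arm --pt "0.4 0.8 -0.08 0 0" --pt "0.4 0.8 0 0 0" --pt "0.4 0.6 0 0 0" --pt "0.4 0.29 0 0.3 0" --pt "0.4 0 0 0.8 0" --pt "0.4 0 0 0.5 0" --pt "0.4 0 0 0 0" --pt "0.4 0 0 0 0"

```text
clock: 32.72
eef_pos: [0.6394, -0.0112, 0.0642]
orientation: [3.141, -0.0, 0.002]
wrist_force: [0.5, -0.4, -2.0]
opening: 0.49
grasp_force: 30.0
```

Emit:
step_arm --pt "0.4 0.02 0 0.15 0" --pt "0.4 0 0 0.1 0" --pt "0.4 0 0 0.04 0" --pt "0.4 0 0 0 0"

```text
clock: 33.22
eef_pos: [0.6399, -0.0111, 0.0547]
orientation: [-3.142, 0.0, 0.0]
wrist_force: [-0.4, 0.6, -1.2]
opening: 0.492
grasp_force: 30.0
```

Emit:
step_arm --pt "0.4 0 0 0.03 0" --pt "0.4 0 0 0.03 0" --pt "0.4 0 0 0 0"

```text
clock: 33.6
eef_pos: [0.6401, -0.0111, 0.0544]
orientation: [3.141, -0.0, 0.001]
wrist_force: [-4.9, 0.7, 9.4]
opening: 0.496
grasp_force: 30.0
```

Emit:
step_arm --pt "0.55 0 0 -0.03 0" --pt "0.7 0 0 0 0" --pt "1 0 0 0 0" --pt "1 0 0 0 0" --pt "1 0 0 -0.3 0" --pt "1 0 0 -0.8 0" --pt "1 0 0 -1 0" --pt "1 0 0 -1 0"

```text
clock: 34.6
eef_pos: [0.6399, -0.0111, 0.1484]
orientation: [3.141, -0.0, 0.001]
wrist_force: [-0.0, 1.3, 0.1]
opening: 0.996
grasp_force: 0.0
```

Emit:
step_arm --pt "1 0 0 -1 0" --pt "1 0 0 -1 0" --pt "1 -1 0 -0.5 0" --pt "1 -1 0 0 0" --pt "1 -1 0 0 0" --pt "1 0 0 0 0" --pt "1 0 0 0 0"

```text
clock: 35.48
eef_pos: [0.5506, -0.0112, 0.2224]
orientation: [3.141, -0.0, 0.002]
wrist_force: [-0.0, -0.3, 0.4]
opening: 0.999
grasp_force: 0.0
```

Run:
```python
from w import *
p=optics.camera("scene"); W=cloud(p); ok=p["range_z"]>0; cv2.imwrite("pics/s3.png",p["pixels"])
p=optics.camera("wrist"); W=cloud(p); ok=p["range_z"]>0
q=W[ok&(np.hypot(W[...,0]-.64,W[...,1]+.011)<.045)]
for a,b in((.097,.105),(.088,.095),(.046,.065),(.027,.035)):
    r=q[(q[:,2]>a)&(q[:,2]<b)]
    if len(r): print(a,len(r),r.min(0),r.max(0),cv2.minEnclosingCircle(r[:,:2].astype(np.float32)))
```

```text
35.475 [ 0.5506 -0.0112  0.2224] [ 3.1413 -0.0005  0.002 ] 0.998806546810872 0.0 [-0.0316 -0.3212  0.3826]
0.097 754 [ 0.6289 -0.0215  0.0976] [ 0.6479 -0.0027  0.1016] ((0.638624906539917, -0.011899045668542385), 0.0099545419216156)
0.088 803 [ 0.6243 -0.0259  0.0885] [0.6528 0.0024 0.0939] ((0.6386632323265076, -0.011933568865060806), 0.014515522867441177)
0.046 143 [ 0.6172 -0.0332  0.0622] [0.6605 0.0097 0.065 ] ((0.6387184262275696, -0.01197266485542059), 0.021940751001238823)
0.027 2366 [ 0.6075 -0.0438  0.0287] [0.6729 0.0212 0.0341] ((0.6398681402206421, -0.011274279095232487), 0.033088140189647675)
```

View pics/s3.png

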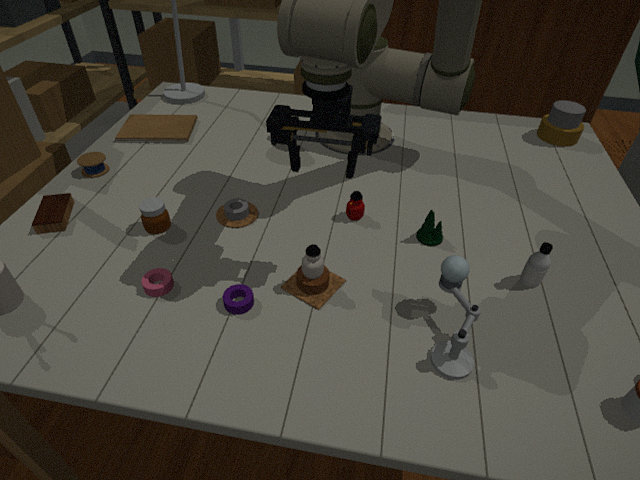

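The picture shows everything in place:
- **Globe:** in the cradle at (455,269).
- **Ring:** flat on the round pad at (237,210).
- **Plinth and snowman:** snowman upright on the plinth at (313,270), about 1 mm off centre.
- **Bystanders:** not moved.

I'll hand in the job.

```bash
python3 -c "
from h import *
print(ctrl.job_done())"
```

```text
the job is handed in; nothing more can be done
None
```

The job is done and handed in at about 35.5 s: the glass is in the cradle, the chrome ring on the round pad, the plinth on the square pad and the snowman upright on the plinth; no verdict came back.

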